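# Hang a spice shelf on a slotted stand and load it

### The arm

A 6-joint arm with a two-finger parallel gripper is mounted at the origin on a cart in front of the work surface, level with it; the furniture and walls round the work are solid. World frame = base frame: x ahead of the robot, y to its left, z up, the work surface at z = 0. Lengths are in m, angles in rad, forces in N, time in s.
With the tool pointing down it reaches from about 0.3 to 0.875 m from the base axis. Payload 6.4 kg.
Tool frame: the origin (TCP) lies at the very end of the fingers, on their centre line; the grasp point (between the pads) lies 19 mm behind it; z points along the fingers, y is the line along which they close (so a half turn about z gives the same grasp; the last joint's range is limited). The gripper opens to 85 mm and grips with 20 to 120 N. Pads are 22 mm wide; open, the fingers measure 114 mm over their backs; the gripper's body (76 mm by 85 mm) begins 54 mm behind the grasp point. The pads swing forward as they close: fully open they stand 13 mm farther back than shut.
Start: joints at [1.143, 0.181, 1.607, -0, 1.354, -0.206], TCP at [0.126, 0.561, 0.231] pointing down, gripper open.
Joint ranges: [-2.99, 2.99], [-0.89, 2.07], [0.3, 2.58], [-1.14, 4.28], [0, 2.63], [-3.12, 3.12]. Speed limits (rad/s): [2.57, 2.57, 3.01, 3.14, 3.14, 3.14].

### API

Orientations are given as a unit quaternion [x, y, z, w].
In Python, from rig import sensors, optics, order, nets gives the robot as it stands.
- The arm moves only by the tool step_arm, never from a script. Its argument "increments" is text: rows parted by semicolons, each of 6 numbers parted by spaces: the shift along the tool's x, y, z scaled (see below), then the turn, a rotation vector about the tool's x, y, z scaled (see below). A call has 1 to 20 rows; each row shifts and turns the commanded pose from where the row before left it, along the tool's axes as they then stand; what a row does not reach is not made up. The controller multiplies each number of a shift by 0.1 m and each number of a turn by 60 degrees. A row lasts 1/8 s, in which the tool goes at most 62.5 mm and 10.7 degrees, less where a joint would pass 70% of its speed; a pose out of reach is approached as far as the arm can. A call with a number of a shift or a turn outside -1 to 1 is refused whole. A call with a gripper value outside its range is refused whole. "hand" is the opening in per cent of the stroke, from 0 (shut) to 100 (fully open), set as the call begins (left out, the last holds). The fingers move at their own pace and stop on an object; the grip force is fixed at half the most. Time passes only in rows, so rows that do not move let the fingers close. It gives the time, the measured TCP pose, the force, the opening and the grip force at its end, in the units of the state.
- sensors.state(): the state, without advancing time (a new reading comes with each control period).
- optics.grab_frame(name): name is "side" or "top"; returns a dict with "frame" (420x560x3 uint8, blue, green, red), "camera_matrix" (3x3 intrinsics, pixels), "extrinsics" (4x4, takes a point from camera to world coordinates). Camera axes: x right, y down, z forward; pixel columns grow to the right and rows downward; lengths in m; the calibration is good to about 2 mm. A picture is of the moment at which its call begins. There is no depth.
- order.job_done(): hands the job in; it is judged then, once.
Trained networks look in the newest picture that a camera, given by its name, has taken for a name from the list of things; names that differ only in an ending like _2 or _b are one class to them, and where a whole thing is asked for, a point or a joint stands for the part that bears it (a point fixed in the world has none). Each returns a list of dicts, best first, with "score" (0 to 1); they miss things now and then, are a little off and sometimes report something else, mostly with a low value. They report only what shows in the picture. A call takes as long as a camera call. They do not tell look-alikes from the thing itself.
- nets.recognise(name, camera): "point" ([x, y, z] in m, in the coordinates of the camera as it stood for that picture, good to about 4 mm: the middle of the surface that is visible of it).
The state is a dict: "time": time; "joint_pos": joint angles; "qd": joint speeds; "tau": joint torques, N m; "tool_pos": TCP position; "eef_rot": TCP orientation; "contact_force": force on the tool from outside, world axes, zero at the start; "torque": the same for the moment, N m; "width": opening from 0.0 (shut) to 1.0 (fully open); "gripper_force": force on a finger pad.
Only numpy, scipy, OpenCV 4.12 (cv2) and the standard library are available. Lean on these libraries where they do the work, as an engineer would, in place of code of your own. Each camera call takes 0.05 s, during which the arm holds its last target. There are 200 camera calls.

### The job

Hang the small oak spice shelf on the slotted stand at its upper level: hook its four claws into the top four slots and press it straight down, firmly but without forcing it, until it is fully home and the red catch of that level has sprung back out to lock it. Then stand the green-capped spice jar upright on the shelf, on either side of the rib, let go, and leave the other things alone.

Things in the scene. Friction and masses are not known exactly. Their poses are not given: they have to be found in the camera images.
- stand: White stand, fixed: foot plate 154 x 124 x 14 mm, column 56 wide, 30 deep, 203 high, black cap. Its aluminium front strip (4 mm thick) has two rows of slots 13 mm left and right of the middle: 9 wide, 27 high, pitch 48 mm, 3 in a row. Origin on the worktop below the strip's face; x into the column, away from the robot. The foot reaches 108 mm towards the robot.
- stand_seat (a point): On the strip's face, in the middle, 126 mm up: nominal height of the bottom edges of the 2nd slots from the top; x horizontally into the column, z up. The strip is screwed on through long holes: the real slots and catch stand up to 6.5 mm higher or lower than this, differently each time (the strip's top end is 81 mm above the real edge); nothing measures it, feel for them.
- shelf_grip (a point): Loose shelf, about 0.36 kg: oak tray with a grey steel back plate (46 wide) and a black upright rib 10 mm thick along the middle. This point: where to grip the rib, across y, 66 mm above the tray's underside, 22 below the rib's top, 36 in front of the plate's back face. x points from tray to claws, z up. The rib's level top runs 6 to 56 mm in front of that face.
- shelf_claws (a point): On the back face of the shelf's plate, in the middle, level with the undersides of the lower claws' necks, 28 mm above the tray's underside; axes as shelf_grip. When home it is at the real slots' bottom edge, 0 to 2 mm in front of the face. Claws pass into the slots only 16 to 19 mm above that (else they butt on the strip); the shelf then drops to home.
- shelf_claw_tip (a point): Middle between the tips of the lower two claws, 10 mm behind the plate. Four claws, 5 mm thick, 13 mm left and right of the middle, a lower pair and one 48 mm higher: each a neck 8 mm high and 5.5 long, ending in a hook that hangs 16 mm below the neck's underside.
- shelf_tray (a point): Middle of the tray's upper face, 64 mm in front of the plate's back face, 12 mm above the tray's underside. Tray 98 (x) x 132 (y) mm, rim 10 mm high. Clear for a jar: 57 mm wide between rib and rim, centred 33.5 mm to either side (y) of this point. At this x the rib rises 68 mm above the tray.
- catch (a joint): Red spring catch in the strip's middle, 7 to 16 mm below those slots' edge. m: 0 = sprung out 6 mm, up to 0.007 = pushed in. The plate's foot pushes it in from about 15 mm above home (8 to 15 N downward) and it springs back to 0 through a window in the plate in the last 1.5 mm, before the necks land and the shelf stops hard. Also 0 before the shelf reaches it.
- jar_mid (a point): Spice jar with a green cap, loose, 0.08 to 0.15 kg, 46 mm across, 106 mm high, upright on the worktop beside the stand; this point is its centre, 53 mm above its foot.
- tin: Food tin, 75 mm across, 110 mm high, loose, bystander; origin at the centre of its foot, z up.
- dark_mug: Dark grey mug, 106 mm high, 88 mm across, loose, bystander; origin in its foot, z up.
- tall_jar: Spice jar with a dark brown cap, 41 mm across, 105 mm high, loose, bystander; origin at the centre of its foot, z up.
Mind the look-alikes: they are no part of the job. What is shaped like the part that bears jar_mid but purple is not meant.

How it is judged:
On the way:
1. the shelf is home on the upper level and the catch has sprung back over it, the jar not yet moved (x of shelf_claws in the frame of stand_seat between -0.0045 and 0.003 m and y of shelf_claws in the frame of stand_seat between -0.005 and 0.005 m and z of shelf_claws in the frame of stand_seat between -0.009 and 0.0072 m and value of joint catch below 0.001 m and angle between shelf_claws's own z axis and vertical below 0.08 rad and angle between the x axis of shelf_claws and the x axis of stand_seat, either way round below 0.1 rad and distance of jar_mid from where it was at the start of the episode below 0.03 m), for 0.5 s.
At the end, for the whole second after the job is handed in: The shelf hangs home on the upper slots (claws hooked, plate within about 4 mm of the face, level within 0.08 rad), the catch is sprung back out (under 1 mm), the jar stands upright (0.12 rad) on the tray, and all is at rest (x of shelf_claws in the frame of stand_seat between -0.0045 and 0.003 m and y of shelf_claws in the frame of stand_seat between -0.005 and 0.005 m and z of shelf_claws in the frame of stand_seat between -0.009 and 0.0072 m and value of joint catch below 0.001 m and angle between shelf_claws's own z axis and vertical below 0.08 rad and angle between the x axis of shelf_claws and the x axis of stand_seat, either way round below 0.1 rad and x of jar_mid in the frame of shelf_claws between -0.101 and -0.004 m and y of jar_mid in the frame of shelf_claws between -0.066 and 0.066 m and z of jar_mid in the frame of shelf_claws between 0.03 and 0.045 m and angle between jar_mid's own z axis and vertical below 0.12 rad and linear speed of each of jar, shelf below 0.02 m/s); the robot touches nothing.
It fails at once if the shelf is forced: more than 60 N of contact force between it and the stand (contact force between shelf and stand above 60 N).
It fails at once if a bystander (tin, dark mug, brown-capped jar) is moved by more than 2 cm (distance of any of tin, dark_mug, tall_jar from where it was at the start of the episode above 0.02 m).
It fails at once if the jar is tipped over (angle between jar_mid's own z axis and vertical above 0.7 rad).
It also fails if it takes over 67 s, if anything falls off the work surface, if the arm or the gripper's body presses on something with over 40 N, if the wrist force passes 120 N, or if a joint passes its speed limit or range.

## Working session

There is one attempt and no reset: what is moved stays moved. The work goes in short steps, Python scripts to look and compute and a tool call to move; the robot and the scene stay as the last step left them, time stands still between calls to the robot, and variables do not carry over. Pictures are saved under pics/ and viewed, at most 10 in all, crops included, and the job is handed in when it is done.

Besides the shell and the picture viewer there is one more tool, called after "Request:" in YAML: its name, and indented under it one key for each argument. step_arm: Moves the arm, as the interface text tells. Its arguments: {"type":"object","properties":{"increments":{"type":"string"},"hand":{"type":"number"}},"required":["increments"]}

```bash
ls; mkdir -p pics; cat > h.py <<'E'
import numpy as np, cv2
from rig import sensors, optics, order, nets
def grab(n,save=None):
    f=optics.grab_frame(n)
    if save: cv2.imwrite('pics/'+save,f['frame'])
    return f
def rec(name,cam,f):
    out=[]
    for d in nets.recognise(name,cam)[:4]:
        p=np.array(d['point']);K=np.array(f['camera_matrix']);E=np.array(f['extrinsics'])
        w=E[:3,:3]@p+E[:3,3];u=K@p;out.append((round(d['score'],2),w.round(4).tolist(),(u[:2]/u[2]).round(0).tolist()))
    return out
def proj(f,w):
    E=np.linalg.inv(np.array(f['extrinsics']));p=E[:3,:3]@np.array(w)+E[:3,3];u=np.array(f['camera_matrix'])@p
    return u[:2]/u[2]
E
python3 - <<'E'
from h import *
for c in ['side','top']:
    f=grab(c,c+'0.png'); print(c,np.array(f['extrinsics']).round(3).tolist(),np.array(f['camera_matrix']).round(1).tolist())
    for n in ['stand','shelf_grip','jar_mid','tin','dark_mug','tall_jar','catch']:
        print(n,rec(n,c,f))
print(sensors.state())
E
```

```text
pics
side [[0.991, -0.019, 0.134, 0.441], [-0.133, -0.321, 0.938, -0.821], [0.026, -0.947, -0.32, 0.413], [0.0, 0.0, 0.0, 1.0]] [[392.2, 0.0, 276.7], [0.0, 392.2, 203.6], [0.0, 0.0, 1.0]]
stand [(0.65, [0.514, -0.0016, 0.07], [257.0, 230.0])]
shelf_grip [(0.7, [0.4267, 0.2314, 0.0264], [219.0, 214.0])]
jar_mid [(0.84, [0.4347, -0.1289, 0.0683], [221.0, 257.0]), (0.59, [0.4727, -0.2262, 0.0634], [244.0, 285.0])]
tin [(0.57, [0.6531, 0.1565, 0.0643], [303.0, 208.0])]
dark_mug [(0.53, [0.4737, -0.2276, 0.0633], [244.0, 285.0]), (0.31, [0.4333, 0.2298, 0.028], [221.0, 213.0])]
tall_jar [(0.21, [0.4332, 0.2318, 0.027], [221.0, 213.0])]
catch []
top [[0.019, -0.988, 0.151, 0.411], [-1.0, -0.016, 0.022, 0.002], [-0.02, -0.151, -0.988, 0.932], [0.0, 0.0, 0.0, 1.0]] [[385.5, 0.0, 280.8], [0.0, 385.5, 212.0], [0.0, 0.0, 1.0]]
stand [(0.64, [0.4762, 0.024, 0.0164], [280.0, 243.0])]
shelf_grip [(0.7, [0.4232, 0.237, 0.009], [190.0, 264.0])]
jar_mid [(0.71, [0.4733, -0.1927, 0.1082], [380.0, 243.0]), (0.65, [0.6502, 0.1834, 0.1055], [208.0, 160.0]), (0.64, [0.4411, -0.1004, 0.1018], [337.0, 257.0
[... 172 characters left out ...]
5.0])]
catch []
{'time': 0.8, 'joint_pos': array([ 1.14273952e+00,  1.80751103e-01,  1.60696129e+00,  3.01826339e-06,
        1.35377089e+00, -2.06300581e-01]), 'qd': array([ 0.00163907,  0.00011826,  0.00156875,  0.00023255, -0.00175923,
       -0.00242524]), 'tau': array([-2.91339074e-04, -4.44781995e+01, -3.51671970e+01, -2.01022799e-04,
        1.43436723e-04,  3.26250063e-05]), 'tool_pos': array([0.12646943, 0.56096716, 0.23133472]), 'eef_rot': array([1.10651385e-01, 9.93859280e-01, 5.24165021e-05, 1.56551830e-05]), 'contact_force': array([-0.2897423 ,  0.20784438,  0.91086422]), 'torque': array([-0.06885325,  0.02264673, -0.0114839 ]), 'gripper_force': 0.0, 'width': 0.9988028205018292}
```

View pics/side0.png

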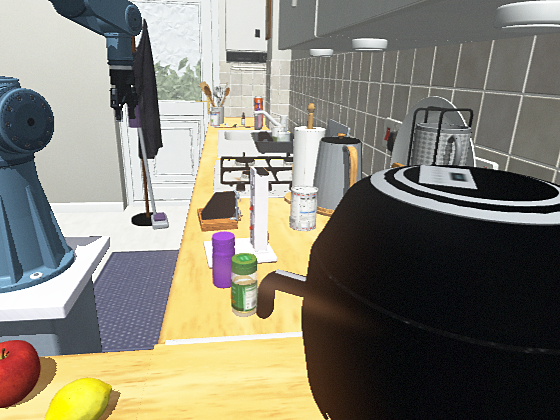

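View pics/top0.png

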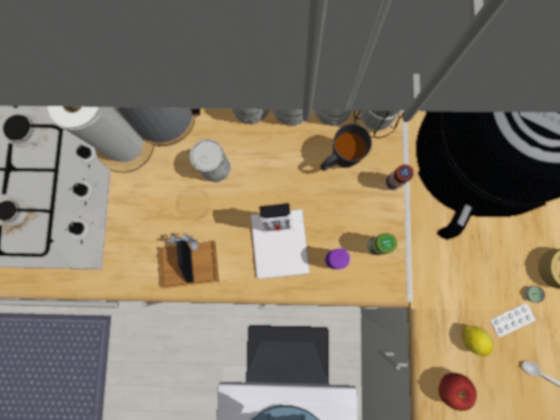

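Top picture: the shelf is at about (188,264), with its claws towards (182,240). The stand foot is at (280,243) with its cap at (275,212). There are three jar-like candidates: green cap at top (383,243) / side (244,285), purple at top (338,259) / side (223,260), and brown cap at top (400,176). The green-capped one fits. I'll enlarge crops to confirm it and to measure the stand and shelf.

```bash
python3 - <<'E'
from h import *
t=cv2.imread('pics/top0.png');s=cv2.imread('pics/side0.png')
a=cv2.resize(t[195:295,150:320],(800,470),interpolation=cv2.INTER_CUBIC)
cv2.imwrite('pics/c1.png',a)
b=cv2.resize(s[160:322,190:330],(518,600),interpolation=cv2.INTER_CUBIC)
c=cv2.resize(t[225:275,320:400],(282,176),interpolation=cv2.INTER_CUBIC)
o=np.zeros((600,800,3),np.uint8);o[:,:518]=b;o[:176,518:]=c
cv2.imwrite('pics/c2.png',o)
E
```

```text
(no output)
```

View pics/c1.png

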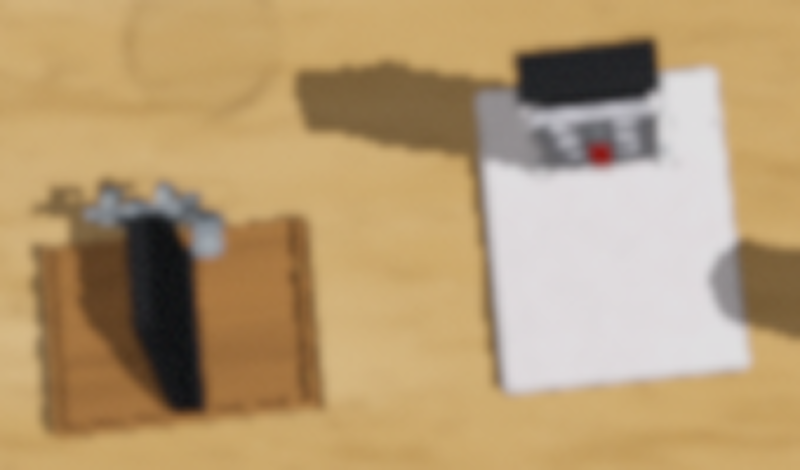

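View pics/c2.png

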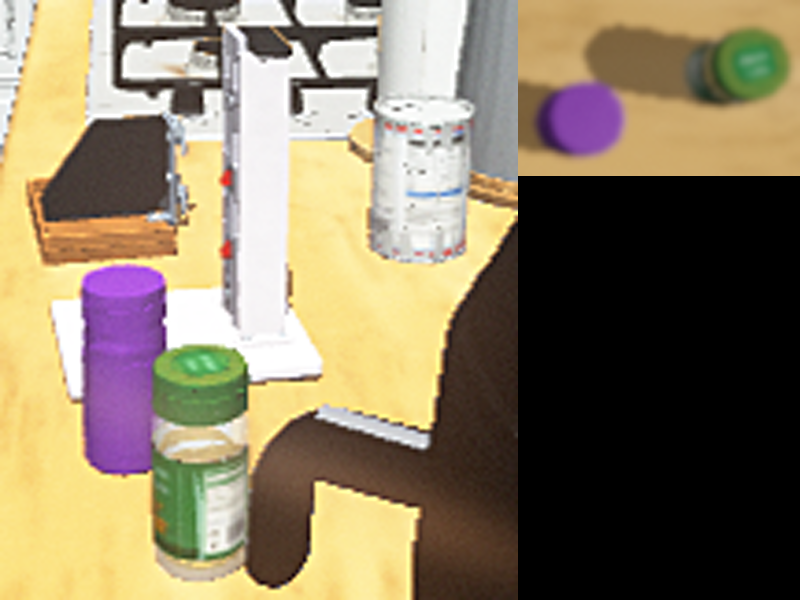

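```bash
cat > fit.py <<'E'
from h import *
from scipy.optimize import least_squares
ft=grab('top');fs=grab('side')
T=lambda u,v:(150+(u+.5)/4.7059-.5,195+(v+.5)/4.7-.5)
S=lambda u,v:(190+(u+.5)/3.7-.5,160+(v+.5)/3.7037-.5)
def fit(name,obs,x0):
    def tf(p,q): c,s=np.cos(p[2]),np.sin(p[2]); return [p[0]+c*q[0]-s*q[1],p[1]+s*q[0]+c*q[1],q[2]]
    r=lambda p:np.concatenate([proj(f,tf(p,q))-px for f,q,px in obs])
    s=least_squares(r,x0,loss='soft_l1');print(name,s.x.round(4),r(s.x).reshape(-1,2).round(1).tolist());return s.x
z=.014
o=[(ft,(.046,.062,z),T(475,92)),(ft,(.046,-.062,z),T(717,67)),(ft,(-.108,-.062,z),T(750,368)),(ft,(-.108,.062,z),T(502,392))]
q=[(fs,(-.108,.062,z),S(53,302)),(fs,(-.108,-.062,z),S(78,398)),(fs,(.046,-.062,z),S(322,370))]
fit('stand top',o,[.5,0,0]);fit('stand both',o+q,[.5,0,0]);fit('stand side',q,[.5,0,0])
z=.022
o=[(ft,(-.015,.066,z),T(48,248)),(ft,(-.015,-.066,z),T(303,217)),(ft,(-.113,-.066,z),T(322,404)),(ft,(-.113,.066,z),T(58,430))]
q=[(fs,(-.113,-.066,z),S(45,228)),(fs,(-.015,-.066,z),S(178,222)),(fs,(-.113,-.066,0),S(48,262)),(fs,(-.015,-.066,0),S(178,255))]
fit('shelf top',o,[.43,.23,0]);p=fit('shelf both',o+q,[.43,.23,0]);fit('shelf side',q,[.43,.23,0])
for c,f in (('top',ft),('side',fs)):
    print([rec(n,c,f)[:3] for n in('jar_mid',)])
for x in(-.006,-.056):
    for y in(.005,-.005):
        a=p[2];u=proj(ft,[p[0]+np.cos(a)*x-np.sin(a)*y,p[1]+np.sin(a)*x+np.cos(a)*y,.088]);print('rib',(u-[150,195])*4.7)
# jar: cap-top circle centre
for u,v in [(380,243),(384,243)]: pass
hsv=cv2.cvtColor(ft['frame'],cv2.COLOR_BGR2HSV);m=cv2.inRange(hsv,(45,80,40),(85,255,255));m[:225]=0;m[265:]=0;m[:,:360]=0;m[:,410:]=0
ys,xs=np.nonzero(m);print('green px',xs.min(),xs.max(),ys.min(),ys.max(),xs.mean(),ys.mean())
E_=np.array(ft['extrinsics']);K=np.array(ft['camera_matrix'])
d=E_[:3,:3]@np.linalg.solve(K,[xs.mean(),ys.mean(),1]);k=(.104-E_[2,3])/d[2];print('jar',E_[:3,3]+k*d)
E
python3 fit.py
```

```text
stand top [0.5064 0.0281 0.1186] [[0.1, -0.3], [-0.1, -0.2], [-0.1, 0.2], [0.1, 0.3]]
stand both [0.5064 0.0275 0.1222] [[0.3, -0.2], [0.0, -0.3], [0.3, 0.1], [0.5, 0.4], [0.1, -0.6], [-1.8, -3.5], [1.0, -2.4]]
stand side [0.507  0.0166 0.1333] [[-0.1, 1.5], [-1.4, -0.9], [2.2, -0.3]]
shelf top [0.4866 0.2456 0.1328] [[-0.6, -1.3], [0.5, -1.1], [0.1, 0.8], [-0.0, 1.8]]
shelf both [0.4857 0.2463 0.132 ] [[-0.9, -1.0], [0.2, -0.8], [-0.2, 1.2], [-0.4, 2.1], [0.0, 2.9], [0.6, 1.8], [-0.5, 1.3], [0.6, 0.4]]
shelf side [0.4887 0.2554 0.0813] [[-0.1, 0.9], [0.3, 0.6], [-0.6, -0.7], [0.3, -0.9]]
[[(0.98, [0.4718, -0.1964, 0.1071], [382.0, 244.0]), (0.55, [0.4389, -0.0949, 0.103], [334.0, 258.0])]]
[[(0.73, [0.4709, -0.2271, 0.0643], [243.0, 285.0])]]
rib [122.83971458 198.58670139]
rib [144.01027933 196.15593917]
rib [130.49018263 305.29181612]
rib [151.8523383  302.84203301]
green px 373 394 236 252 385.48258706467664 243.00497512437812
jar [ 0.47344109 -0.20432096  0.104     ]
```

```bash
cat > fit2.py <<'E'
from h import *
from scipy.optimize import least_squares
ft=grab('top');fs=grab('side')
T=lambda u,v:(150+(u+.5)/4.7059-.5,195+(v+.5)/4.7-.5)
S=lambda u,v:(190+(u+.5)/3.7-.5,160+(v+.5)/3.7037-.5)
def tf(p,q): c,s=np.cos(p[2]),np.sin(p[2]); return [p[0]+c*q[0]-s*q[1],p[1]+s*q[0]+c*q[1],q[2]]
z=.022;b,f=-.006,-.104
o=[(ft,(b,.066,z),T(48,248)),(ft,(b,-.066,z),T(303,217)),(ft,(f,-.066,z),T(322,404)),(ft,(f,.066,z),T(58,430)),
(ft,(-.006,.005,.088),T(130,217)),(ft,(-.056,.005,.088),T(135,320))]
q=[(fs,(f,-.066,z),S(45,228)),(fs,(b,-.066,z),S(178,222)),(fs,(f,-.066,0),S(48,262)),(fs,(b,-.066,0),S(178,255)),(fs,(-.056,-.005,.088),S(95,120)),(fs,(-.006,-.005,.088),S(167,117))]
def fit(o):
    r=lambda p:np.concatenate([proj(c,tf(p,q))-px for c,q,px in o])
    s=least_squares(r,[.48,.245,.13],loss='soft_l1');print(s.x.round(4),r(s.x).reshape(-1,2).round(1).tolist());return s.x
p=fit(o);fit(o+q);fit(q)
st=[.5064,.028,.119]
def seg(pose,pts): return [tf(pose,q) for q in pts]
W=[(p,[(b,.066,z),(b,-.066,z),(f,-.066,z),(f,.066,z),(b,.066,z)]),(p,[(-.006,.005,.088),(-.006,-.005,.088),(-.056,-.005,.088),(-.056,.005,.088),(-.006,.005,.088)]),
(p,[(0,.023,.08),(0,-.023,.08)]),(p,[(0,.013,.084),(.01,.013,.084)]),(p,[(0,-.013,.084),(.01,-.013,.084)]),
(st,[(-.108,.062,.014),(.046,.062,.014),(.046,-.062,.014),(-.108,-.062,.014),(-.108,.062,.014)]),
(st,[(0,.028,.207),(.034,.028,.207),(.034,-.028,.207),(0,-.028,.207),(0,.028,.207)]),(st,[(0,.028,.014),(0,-.028,.014)]),(st,[(0,.0,.014),(0,0,.207)])]
def draw(F,x0,y0,w,h,k):
    im=cv2.resize(F['frame'][y0:y0+h,x0:x0+w],None,fx=k,fy=k,interpolation=cv2.INTER_CUBIC)
    for pose,pts in W:
        u=np.array([(proj(F,tf(pose,q))-[x0,y0]+.5)*k for q in pts]).round().astype(int)
        cv2.polylines(im,[u.reshape(-1,1,2)],False,(255,255,0),1)
    return im
A=draw(ft,150,195,170,85,4);B=draw(fs,190,160,90,110,3)
o=np.zeros((600,800,3),np.uint8);o[:340,:680]=A;o[340:600,:270]=B[:260]
B2=draw(fs,190,160,90,65,4);o[340:600,300:660]=B2
cv2.imwrite('pics/ov.png',o)
E
python3 fit2.py
```

```text
[0.4785 0.244  0.1275] [[-0.5, -1.9], [0.7, -1.4], [0.1, 0.6], [-0.1, 1.3], [-0.3, -0.2], [0.2, 0.6]]
[0.4776 0.2444 0.1234] [[-0.6, -1.6], [0.5, -0.8], [-0.3, 1.2], [-0.4, 1.6], [-0.5, 0.2], [-0.1, 1.1], [0.1, 2.9], [0.7, 1.9], [-0.5, 1.3], [0.7, 0.5], [1.5, 0.7], [-0.1, 0.6]]
[0.4766 0.2546 0.1247] [[-0.1, 1.5], [0.2, 0.6], [-0.6, -0.1], [0.2, -0.9], [1.2, -0.4], [-0.5, -0.5]]
```

View pics/ov.png

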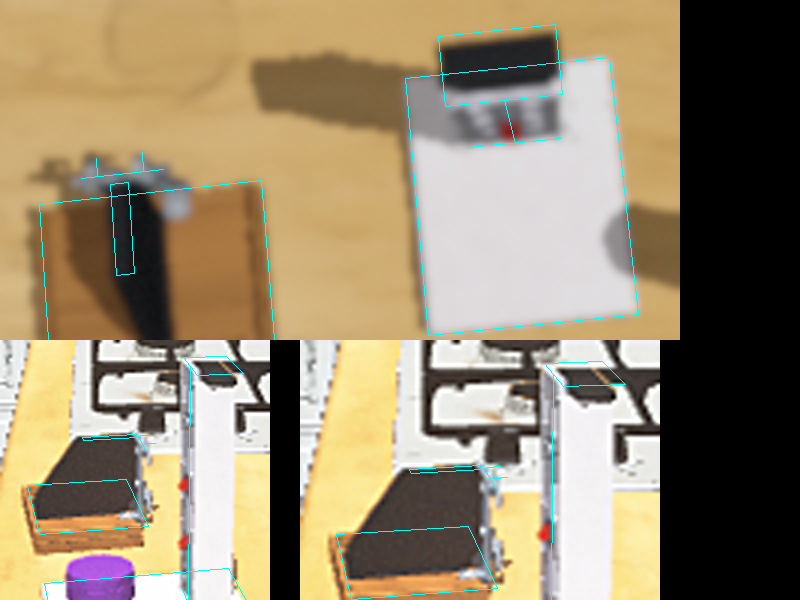

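Overlay: the rib top, plate line and stand lines match the picture. That puts the shelf at about (0.478, 0.244, yaw 0.126) and the stand at (0.506, 0.028, yaw 0.119). The crop confirms the green-capped jar, which has a glass body with a label, as the target. The purple one is the decoy. Next I'll grip the rib slightly in front of and above the nominal point, to keep the gripper body clear of the cap.

```bash
cat > go.py <<'E'
import sys
from h import *
from scipy.spatial.transform import Rotation as R
x,y,z,yaw=map(float,sys.argv[1:5]); s=sensors.state()
r=R.from_quat(s['eef_rot']); g=R.from_euler('z',yaw)*R.from_quat([0,1,0,0])
print('t',s['time'],'pos',s['tool_pos'].round(4),'F',s['contact_force'].round(1),'turn/60deg',((r.inv()*g).as_rotvec()/np.radians(60)).round(4))
d=np.array([x,y,z])-s['tool_pos']
print('shift in present frame',(r.inv().apply(d)/.1).round(4),'after turn',(g.inv().apply(d)/.1).round(4))
E
python3 go.py .4363 .2387 .15 .126;python3 go.py .4363 .2387 .051 .126
```

```text
t 1.1 pos [0.1265 0.5609 0.2313] F [0.3 1.2 0.5] turn/60deg [ 0.      0.     -0.3322]
shift in present frame [-3.731  -2.4618  0.8132] after turn [-2.6684 -3.5861  0.8131]
t 1.1 pos [0.1265 0.5609 0.2313] F [0.3 1.2 0.5] turn/60deg [ 0.      0.     -0.3322]
shift in present frame [-3.7309 -2.4618  1.8032] after turn [-2.6684 -3.5861  1.8031]
```

Request:
step_arm:
  increments: "0 0 0 0 0 -0.166; 0 0 0 0 0 -0.166; -0.267 -0.358 0.08 0 0 0; -0.267 -0.358 0.08 0 0 0; -0.267 -0.358 0.08 0 0 0; -0.267 -0.358 0.08 0 0 0; -0.267 -0.358 0.08 0 0 0; -0.267 -0.358 0.08 0 0 0; -0.267 -0.358 0.08 0 0 0; -0.267 -0.358 0.08 0 0 0; -0.267 -0.358 0.08 0 0 0; -0.267 -0.358 0.08 0 0 0; 0 0 0 0 0 0; 0 0 0 0 0 0"
  hand: 60

```text
time: 2.85
tool_pos: [0.436, 0.2394, 0.1513]
eef_rot: [-0.063, 0.998, 0.0, -0.0]
contact_force: [-0.2, 0.9, 0.8]
width: 0.599
gripper_force: 0.0
```

```bash
python3 go.py .4363 .2387 .051 .126
```

```text
t 2.85 pos [0.436  0.2394 0.1513] F [-0.2  0.9  0.8] turn/60deg [ 0.0003 -0.0005 -0.0008]
shift in present frame [-0.0025 -0.0078  1.0026] after turn [-0.002  -0.0075  1.0026]
```

Request:
step_arm:
  increments: "0 -0.007 0.3 0 0 0; 0 0 0.3 0 0 0; 0 0 0.25 0 0 0; 0 0 0.15 0 0 0; 0 0 0 0 0 0; 0 0 0 0 0 0"

```text
time: 3.6
tool_pos: [0.437, 0.2391, 0.0523]
eef_rot: [-0.063, 0.998, 0.0, 0.001]
contact_force: [-0.4, 0.2, 0.6]
width: 0.597
gripper_force: 0.0
```

Request:
step_arm:
  increments: "0 0 0 0 0 0; 0 0 0 0 0 0; 0 0 0 0 0 0; 0 0 0 0 0 0; 0 0 0 0 0 0; 0 0 0 0 0 0"
  hand: 0

```text
time: 4.35
tool_pos: [0.437, 0.2388, 0.052]
eef_rot: [-0.063, 0.998, 0.0, 0.001]
contact_force: [-0.6, -0.3, 6.4]
width: 0.108
gripper_force: 59.7
```

```bash
cp fit2.py fit3.py; python3 - <<'E'
from h import *
s=sensors.state();print(s['tool_pos'],s['width'],s['gripper_force'],s['contact_force'],s['torque'])
E
```

```text
[0.43702793 0.23876338 0.0520208 ] 0.10779819078160974 59.65896796435118 [-0.58635649 -0.31062543  6.35950706] [ 0.00473488  0.14128402 -0.01403802]
```

Request:
step_arm:
  increments: "0 0 -0.1 0 0 0; 0 0 -0.25 0 0 0; 0 0 -0.4 0 0 0; 0 0 -0.4 0 0 0; 0 0 -0.33 0 0 0; 0 0 0 0 0 0"

```text
time: 5.1
tool_pos: [0.4379, 0.239, 0.2017]
eef_rot: [-0.063, 0.998, 0.0, 0.003]
contact_force: [1.0, 0.1, -4.6]
width: 0.106
gripper_force: 58.9
```

```bash
python3 go.py .430 .0189 .2 .119
```

```text
t 5.1 pos [0.4379 0.239  0.2017] F [ 1.   0.1 -4.6] turn/60deg [0.0006 0.005  0.0066]
shift in present frame [ 0.3544 -2.1735  0.0134] after turn [ 0.3392 -2.1759  0.0166]
```

Request:
step_arm:
  increments: "0.06 -0.2 0 0 0.005 0.0066; 0.056 -0.4 0 0 0 0; 0.056 -0.4 0 0 0 0; 0.056 -0.4 0 0 0 0; 0.056 -0.4 0 0 0 0; 0.056 -0.376 0 0 0 0; 0 0 0 0 0 0; 0 0 0 0 0 0"

```text
time: 6.1
tool_pos: [0.4276, 0.0189, 0.1979]
eef_rot: [-0.059, 0.998, 0.0, -0.004]
contact_force: [0.5, -0.0, -3.3]
width: 0.106
gripper_force: 60.0
```

```bash
python3 go.py .430 .0189 .2 .119; cat > look.py <<'E'
import sys
from h import *
from scipy.spatial.transform import Rotation as R
ft=grab('top');fs=grab('side');s=sensors.state()
T0=s['tool_pos'];Rt=R.from_quat(s['eef_rot'])
ex=-Rt.apply([1,0,0]);ey=Rt.apply([0,1,0]);ez=-Rt.apply([0,0,1])
C=T0+.042*ex-.024*ez   # claws
sh=lambda q:C+q[0]*ex+q[1]*ey+q[2]*ez
st=[.5064,.028,.119]
c_,s_=np.cos(st[2]),np.sin(st[2])
sd=lambda q:[st[0]+c_*q[0]-s_*q[1],st[1]+s_*q[0]+c_*q[1],q[2]]
b,f,z=-.010,-.108,-.006
W=[(sh,[(b,.066,z),(b,-.066,z),(f,-.066,z),(f,.066,z),(b,.066,z)],(255,255,0)),(sh,[(-.006,-.005,.06),(-.056,-.005,.06),(-.056,.005,.06),(-.006,.005,.06),(-.006,-.005,.06)],(255,255,0)),
(sh,[(0,.023,.05),(0,-.023,.05)],(255,255,0)),(sh,[(0,.013,.056),(.01,.013,.056)],(255,255,0)),(sh,[(0,-.013,.056),(.01,-.013,.056)],(255,255,0)),(sh,[(0,0,-.028),(0,0,.06)],(255,0,255)),
(sd,[(-.108,.062,.014),(.046,.062,.014),(.046,-.062,.014),(-.108,-.062,.014),(-.108,.062,.014)],(0,255,0)),
(sd,[(0,.028,.207),(.034,.028,.207),(.034,-.028,.207),(0,-.028,.207),(0,.028,.207)],(0,255,0)),(sd,[(0,.0,.014),(0,0,.207)],(0,255,0)),(sd,[(-.004,0,.11),(0,0,.11),(0,0,.119),(-.004,0,.119)],(0,255,0))]
def draw(F,x0,y0,w,h,k,on=True):
    im=cv2.resize(F['frame'][y0:y0+h,x0:x0+w],None,fx=k,fy=k,interpolation=cv2.INTER_CUBIC)
    for fn,pts,col in W if on else []:
        u=np.array([(proj(F,fn(q))-[x0,y0]+.5)*k for q in pts]).round().astype(int)
        cv2.polylines(im,[u.reshape(-1,1,2)],False,col,1)
    return im
o=np.zeros((600,800,3),np.uint8);o[:600,:400]=draw(ft,220,170,100,150,4)
o[:,400:]=draw(fs,200,145,100,150,4)
cv2.imwrite('pics/'+sys.argv[1],o);print('claws',C.round(4))
E
python3 look.py l1.png
```

```text
t 6.1 pos [0.4276 0.0189 0.1979] F [ 0.5 -0.  -3.3] turn/60deg [ 0.0013 -0.0075 -0.0008]
shift in present frame [-0.0239 -0.0028 -0.0212] after turn [-0.0241 -0.0029 -0.021 ]
claws [0.4696 0.0244 0.1743]
```

View pics/l1.png

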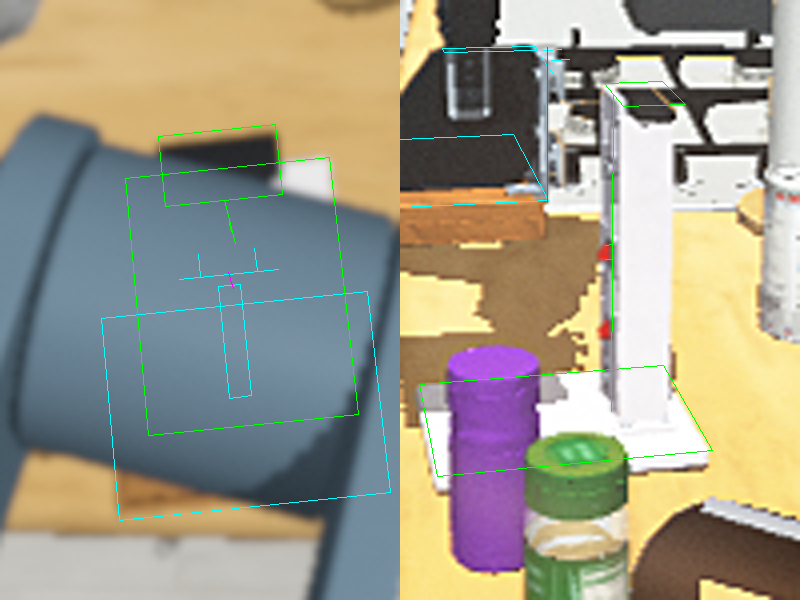

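```bash
python3 - <<'E'
from h import *
f=grab('side');ft=grab('top')
im=cv2.imread('pics/side0.png')
hsv=cv2.cvtColor(im,cv2.COLOR_BGR2HSV);m=cv2.inRange(hsv,(0,120,90),(8,255,255))|cv2.inRange(hsv,(172,120,90),(180,255,255))
m[:180]=0;m[250:]=0;m[:,:235]=0;m[:,262:]=0
n,l,s,c=cv2.connectedComponentsWithStats(m);print(s[1:].tolist(),c[1:].round(2).tolist())
c_,s_=np.cos(.119),np.sin(.119)
for zz in(.1145,.0665):
  for d in(-.006,0,.006): print(zz,d,proj(f,[.5064-.003*c_,.028-.003*s_,zz+d]).round(2))
s=sensors.state();print(s['tool_pos'],s['eef_rot'])
E
python3 go.py .430 .0189 .2 .119
```

```text
[[250, 206, 3, 4, 11], [250, 225, 2, 5, 9]] [[251.09, 207.64], [250.56, 227.22]]
0.1145 -0.006 [251.24 209.96]
0.1145 0 [251.25 207.49]
0.1145 0.006 [251.26 205.02]
0.0665 -0.006 [251.14 229.3 ]
0.0665 0 [251.15 226.92]
0.0665 0.006 [251.16 224.52]
[0.4283188  0.01938263 0.19898673] [-6.02225111e-02  9.98180520e-01  1.78829720e-05 -2.98290116e-03]
t 6.3 pos [0.4283 0.0194 0.199 ] F [ 0.1 -0.2 -3.5] turn/60deg [ 0.0004 -0.0057  0.0015]
shift in present frame [-0.016  -0.0068 -0.0102] after turn [-0.0161 -0.0068 -0.0101]
```

Request:
step_arm:
  increments: "-0.016 -0.007 0.1 0 -0.0057 0.0015; 0 0 0.2 0 0 0; -0.1 0 0 0 0 0; -0.05 0 0 0 0 0; 0 0 0 0 0 0; 0 0 0 0 0 0;0 0 0 0 0 0"

```text
time: 7.18
tool_pos: [0.4452, 0.0197, 0.1697]
eef_rot: [-0.059, 0.998, -0.0, 0.001]
contact_force: [-0.2, -0.3, -4.3]
width: 0.11
gripper_force: 60.0
```

```bash
cat > st.py <<'E'
from h import *
from scipy.spatial.transform import Rotation as R
s=sensors.state();p=s['tool_pos'];c,q=np.cos(.119),np.sin(.119)
d=p[:2]-[.5064,.028]
print('t',s['time'],'claws in stand: x %.2f y %.2f z-seat %.2f mm'%tuple(1e3*np.array([c*d[0]+q*d[1]+.042,-q*d[0]+c*d[1],p[2]-.024-.126])),'F',s['contact_force'].round(1),'M',s['torque'].round(2),'turn',(( R.from_quat(s['eef_rot']).inv()*(R.from_euler('z',.119)*R.from_quat([0,1,0,0]))).as_rotvec()/np.radians(60)).round(4),s['width'].round(3))
E
python3 st.py
```

```text
Traceback (most recent call last):
  File "st.py", line 5, in <module>
    print('t',s['time'],'claws in stand: x %.2f y %.2f z-seat %.2f mm'%tuple(1e3*np.array([c*d[0]+q*d[1]+.042,-q*d[0]+c*d[1],p[2]-.024-.126])),'F',s['contact_force'].round(1),'M',s['torque'].round(2),'turn',(( R.from_quat(s['eef_rot']).inv()*(R.from_euler('z',.119)*R.from_quat([0,1,0,0]))).as_rotvec()/np.radians(60)).round(4),s['width'].round(3))
                                                                                                                                                                                                                                                                                                                                        ^^^^^^^^^^^^^^^^
AttributeError: 'float' object has no attribute 'round'
```

```bash
sed -i "s/s\['width'\].round(3)/s['width']/" st.py; python3 st.py
```

```text
t 7.175 claws in stand: x -19.80 y -0.97 z-seat 19.68 mm F [-0.2 -0.3 -4.3] M [-0.01 -0.03  0.02] turn [-0.0002  0.001  -0.0015] 0.10958468916598885
```

Request:
step_arm:
  increments: "-0.06 0.01 0.026 0 0 0; 0 0 0 0 0 0; -0.02 0 0 0 0 0; -0.02 0 0 0 0 0; 0 0 0 0 0 0"

```text
time: 7.8
tool_pos: [0.4551, 0.0219, 0.1669]
eef_rot: [-0.059, 0.998, -0.0, 0.0]
contact_force: [-0.1, 0.0, -4.2]
width: 0.109
gripper_force: 60.0
```

```bash
python3 st.py
```

```text
t 7.8 claws in stand: x -9.66 y -0.01 z-seat 16.86 mm F [-0.1  0.  -4.2] M [ 0.01 -0.01  0.03] turn [-0.0001  0.0008 -0.0016] 0.10896700963853524
```

Tips are nominally at the face. I'll advance in small steps.

Request:
step_arm:
  increments: "-0.015 0 0 0 0 0; -0.015 0 0 0 0 0; 0 0 0 0 0 0"

```text
time: 8.18
tool_pos: [0.4581, 0.0222, 0.1669]
eef_rot: [-0.059, 0.998, -0.0, 0.0]
contact_force: [-0.9, -1.1, -3.8]
width: 0.109
gripper_force: 60.0
```

```bash
python3 st.py
```

```text
t 8.175 claws in stand: x -6.69 y -0.00 z-seat 16.88 mm F [-0.9 -1.1 -3.8] M [-0.   -0.06 -0.  ] turn [-0.0001  0.0008 -0.0015] 0.10889104312847821
```

Request:
step_arm:
  increments: "-0.01 0 0 0 0 0; -0.01 0 0 0 0 0; 0 0 0 0 0 0"

```text
time: 8.55
tool_pos: [0.46, 0.0225, 0.1669]
eef_rot: [-0.059, 0.998, -0.0, 0.0]
contact_force: [-0.4, -0.7, -3.9]
width: 0.108
gripper_force: 60.0
```

```bash
python3 st.py
```

```text
t 8.55 claws in stand: x -4.75 y 0.00 z-seat 16.86 mm F [-0.4 -0.7 -3.9] M [-0.04 -0.04  0.02] turn [-0.0001  0.0007 -0.0015] 0.10788606403081466
```

Request:
step_arm:
  increments: "-0.015 0 0 0 0 0; -0.015 0 0 0 0 0; 0 0 0 0 0 0"

```text
time: 8.93
tool_pos: [0.463, 0.0228, 0.1669]
eef_rot: [-0.059, 0.998, -0.0, 0.0]
contact_force: [0.0, -0.1, -5.0]
width: 0.107
gripper_force: 60.0
```

```bash
python3 st.py
```

```text
t 8.925 claws in stand: x -1.68 y -0.00 z-seat 16.86 mm F [ 0.  -0.1 -5. ] M [-0.01 -0.1  -0.03] turn [-0.0001  0.0008 -0.0015] 0.10699030547544189
```

Request:
step_arm:
  increments: "-0.012 0 0 0 0 0; -0.01 0 0 0 0 0; 0 0 0 0 0 0"

```text
time: 9.3
tool_pos: [0.4643, 0.0231, 0.1663]
eef_rot: [-0.059, 0.998, 0.0, -0.001]
contact_force: [-3.2, -1.0, -7.2]
width: 0.108
gripper_force: 59.6
```

```bash
python3 st.py
```

```text
t 9.3 claws in stand: x -0.43 y 0.15 z-seat 16.27 mm F [-3.2 -1.  -7.2] M [-0.15  0.52 -0.01] turn [ 0.0003 -0.0013 -0.0015] 0.10770229576992028
```

Request:
step_arm:
  increments: "-0.00 0 0 0 0 0; 0.014 0 0.01 0 0 0; 0 0 0.02 0 0 0; 0 0 0.02 0 0 0; 0 0 0 0 0 0"

```text
time: 9.93
tool_pos: [0.4636, 0.0227, 0.1623]
eef_rot: [-0.059, 0.998, -0.0, 0.0]
contact_force: [-4.1, -1.2, -1.3]
width: 0.11
gripper_force: 60.3
```

```bash
python3 st.py
```

```text
t 9.925 claws in stand: x -1.16 y -0.14 z-seat 12.25 mm F [-4.1 -1.2 -1.3] M [-0.25  0.92  0.01] turn [-0.0005  0.0005 -0.0013] 0.11020924017547497
```

Request:
step_arm:
  increments: "0 0 0.02 0 0 0; 0 0 0 0 0 0"

```text
time: 10.18
tool_pos: [0.4637, 0.0228, 0.1599]
eef_rot: [-0.059, 0.998, -0.0, 0.0]
contact_force: [-3.8, -1.7, -0.7]
width: 0.107
gripper_force: 60.4
```

```bash
python3 st.py
```

```text
t 10.175 claws in stand: x -1.01 y -0.07 z-seat 9.91 mm F [-3.8 -1.7 -0.7] M [-0.21  0.84  0.05] turn [-0.0002  0.0007 -0.0014] 0.10700430500310971
```

Request:
step_arm:
  increments: "0 0 0.02 0 0 0; 0 0 0 0 0 0"

```text
time: 10.42
tool_pos: [0.4638, 0.0228, 0.1581]
eef_rot: [-0.059, 0.998, -0.0, 0.0]
contact_force: [-4.8, -0.8, 1.0]
width: 0.11
gripper_force: 60.7
```

```bash
python3 st.py
```

```text
t 10.425 claws in stand: x -0.92 y -0.08 z-seat 8.05 mm F [-4.8 -0.8  1. ] M [-0.22  0.9   0.05] turn [-0.0002  0.0008 -0.0016] 0.11028082007906644
```

Request:
step_arm:
  increments: "0 0 0.02 0 0 0; 0 0 0.02 0 0 0; 0 0 0 0 0 0"

```text
time: 10.8
tool_pos: [0.4639, 0.0228, 0.1542]
eef_rot: [-0.059, 0.998, -0.0, 0.001]
contact_force: [-4.6, -1.0, 1.8]
width: 0.105
gripper_force: 60.8
```

```bash
python3 st.py
```

```text
t 10.8 claws in stand: x -0.77 y -0.11 z-seat 4.18 mm F [-4.6 -1.   1.8] M [-0.23  0.89  0.09] turn [-0.0003  0.0012 -0.0015] 0.1054933887525683
```

Request:
step_arm:
  increments: "0 0 0.02 0 0 0; 0 0 0 0 0 0"

```text
time: 11.05
tool_pos: [0.4643, 0.023, 0.1517]
eef_rot: [-0.059, 0.998, 0.0, 0.001]
contact_force: [-0.2, 0.3, -4.1]
width: 0.109
gripper_force: 60.7
```

```bash
python3 st.py
```

```text
t 11.05 claws in stand: x -0.37 y 0.07 z-seat 1.66 mm F [-0.2  0.3 -4.1] M [-0.02 -0.04 -0.04] turn [ 0.0002  0.0022 -0.0018] 0.10874160246430316
```

The catch resistance has vanished, so it has sprung out. I'll go down 1 mm at a time until the necks land.

Request:
step_arm:
  increments: "0 0 0.01 0 0 0; 0 0 0 0 0 0"

```text
time: 11.3
tool_pos: [0.464, 0.023, 0.1508]
eef_rot: [-0.059, 0.998, 0.0, 0.001]
contact_force: [0.1, -0.5, -3.7]
width: 0.107
gripper_force: 60.7
```

```bash
python3 st.py
```

```text
t 11.3 claws in stand: x -0.67 y 0.02 z-seat 0.84 mm F [ 0.1 -0.5 -3.7] M [ 0.04 -0.12 -0.01] turn [ 0.      0.0014 -0.0016] 0.10671042760437797
```

Request:
step_arm:
  increments: "0 0 0.01 0 0 0; 0 0 0 0 0 0"

```text
time: 11.55
tool_pos: [0.4642, 0.0229, 0.1503]
eef_rot: [-0.059, 0.998, -0.0, 0.001]
contact_force: [0.0, -0.6, -1.2]
width: 0.109
gripper_force: 61.2
```

```bash
python3 st.py
```

```text
t 11.55 claws in stand: x -0.52 y -0.07 z-seat 0.27 mm F [ 0.  -0.6 -1.2] M [ 0.05 -0.14  0.  ] turn [-0.0003  0.0018 -0.0015] 0.1086946486011489
```

Request:
step_arm:
  increments: "0 0 0.01 0 0 0; 0 0 0.01 0 0 0; 0 0 0 0 0 0"

```text
time: 11.92
tool_pos: [0.4647, 0.0227, 0.1497]
eef_rot: [-0.059, 0.998, -0.0, 0.002]
contact_force: [-4.3, 0.1, 11.1]
width: 0.111
gripper_force: 63.2
```

```bash
python3 st.py
```

```text
t 11.925 claws in stand: x -0.01 y -0.35 z-seat -0.26 mm F [-4.3  0.1 11.1] M [0.1  0.28 0.09] turn [-0.001   0.0029 -0.0012] 0.11137025207072017
```

Hard stop at about 15 N with the catch force gone: the shelf is home. I'll relieve the load, release and rise.

Request:
step_arm:
  increments: "0 0 -0.018 0 0 0; 0 0 0 0 0 0"

```text
time: 12.18
tool_pos: [0.464, 0.0228, 0.15]
eef_rot: [-0.059, 0.998, -0.0, 0.001]
contact_force: [-1.1, 0.8, 1.2]
width: 0.109
gripper_force: 61.8
```

Request:
step_arm:
  increments: "0 0 0 0 0 0; 0 0 0 0 0 0; 0 0 0 0 0 0; 0 0 0 0 0 0; 0 0 -0.1 0 0 0; 0 0 -0.25 0 0 0; 0 0 -0.4 0 0 0; 0 0 -0.4 0 0 0; 0 0 0 0 0 0; 0 0 0 0 0 0"
  hand: 35

```text
time: 13.42
tool_pos: [0.4634, 0.023, 0.2646]
eef_rot: [-0.059, 0.998, -0.0, 0.0]
contact_force: [-0.0, 0.2, 0.1]
width: 0.347
gripper_force: 0.0
```

```bash
python3 go.py .4734 -.2043 .16 .119; python3 go.py .4734 -.2043 .16 1.69;python3 -c "
from h import *
print(sensors.state()['joint_pos'])"
```

```text
t 13.425 pos [0.4634 0.023  0.2646] F [-0.   0.2  0.1] turn/60deg [-0.0001  0.0008 -0.0015]
shift in present frame [ 0.168  -2.2686  1.0465] after turn [ 0.1707 -2.2684  1.0465]
t 13.425 pos [0.4634 0.023  0.2646] F [-0.   0.2  0.1] turn/60deg [-7.0000e-04  6.0000e-04 -1.5017e+00]
shift in present frame [ 0.168  -2.2686  1.0465] after turn [2.2684 0.1711 1.0465]
[-2.07316681e-01 -1.05279534e-01  1.83455374e+00  1.87359165e-04
  1.41151860e+00 -1.89560007e+00]
```

Request:
step_arm:
  increments: "0.017 -0.35 0 0 0 0; 0.03 -0.38 0 0 0 0; 0.03 -0.38 0.1 0 0 0; 0.03 -0.38 0.2 0 0 0; 0.03 -0.38 0.2 0 0 0; 0.03 -0.38 0.2 0 0 0; 0 -0.018 0.3 0 0 0; 0 0 0 0 0 0"
  hand: 90

```text
time: 14.42
tool_pos: [0.4711, -0.203, 0.161]
eef_rot: [-0.058, 0.998, 0.003, -0.003]
contact_force: [-0.2, -0.0, -0.4]
width: 0.897
gripper_force: 0.0
```

```bash
python3 go.py .4734 -.2043 .06 .119; python3 - <<'E'
from h import *
ft=grab('top','t2.png');fs=grab('side','s2.png')
print(rec('shelf_grip','side',fs),rec('jar_mid','side',fs))
o=np.zeros((600,800,3),np.uint8)
o[:,:400]=cv2.resize(ft['frame'][180:300,240:320],(400,600),interpolation=cv2.INTER_CUBIC)
o[:,400:]=cv2.resize(fs['frame'][140:320,180:300],(400,600),interpolation=cv2.INTER_CUBIC)
cv2.imwrite('pics/c3.png',o)
E
```

```text
t 14.425 pos [ 0.4711 -0.203   0.161 ] F [-0.2 -0.  -0.4] turn/60deg [ 0.0054 -0.005  -0.0026]
shift in present frame [-0.0267 -0.0217  1.0094] after turn [-0.0214 -0.016   1.0097]
[(0.73, [0.4356, 0.0129, 0.1213], [221.0, 207.0])] [(0.87, [0.4709, -0.2278, 0.0644], [243.0, 285.0]), (0.56, [0.4344, -0.1289, 0.0701], [221.0, 257.0])]
```

View pics/c3.png

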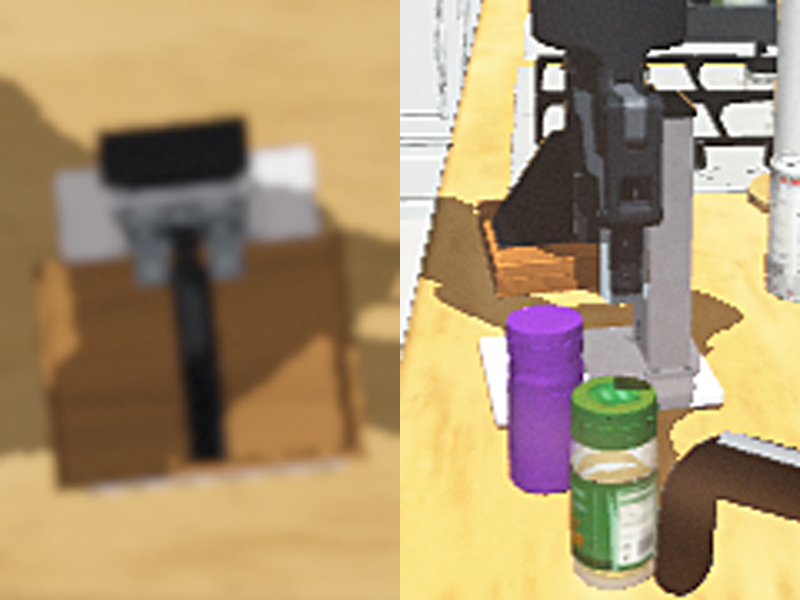

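The picture shows the shelf hanging level and flush on the stand. The gripper is above the green-capped jar. I'll go down, centre along y, then turn 90° and grip.

Request:
step_arm:
  increments: "-0.01 -0.018 0.1 0 0 0; 0 0 0.25 0 0 0; 0 0 0.35 0 0 0; 0 0 0.3 0 0 0; 0 0 0.04 0 0 0; 0 0 0 0 0 0"

```text
time: 15.38
tool_pos: [0.4754, -0.2061, 0.0613]
eef_rot: [-0.059, 0.998, -0.0, 0.001]
contact_force: [-0.1, 0.8, 1.0]
width: 0.898
gripper_force: 0.0
```

Request:
step_arm:
  increments: "0 0 0 0 0 0; 0 0 0 0 0 0; 0 0 0 0 0 0; 0 0 0 0 0 0; 0 0 0 0 0 0"
  hand: 50

```text
time: 16.0
tool_pos: [0.4759, -0.2067, 0.0622]
eef_rot: [-0.059, 0.998, -0.001, 0.001]
contact_force: [-1.1, 0.9, 5.5]
width: 0.516
gripper_force: 60.3
```

Request:
step_arm:
  increments: "0 0 0 0 0 0; 0 0 0 0 0 0; 0 0 0 0 0 0; 0 0 0 0 0.0 0.16; 0 0 0 0 0 0.167; 0 0 0 0 0 0.167; 0 0 0 0 0 0.167; 0 0 0 0 0 0.167; 0 0 0 0 0 0.167; 0 0 0 0 0 0.167; 0 0 0 0 0 0.167; 0 0 0 0 0 0.167; 0 0 0 0 0 0.167; 0 0 0 0 0 0"
  hand: 92

```text
time: 17.75
tool_pos: [0.4749, -0.2059, 0.0606]
eef_rot: [0.725, 0.689, 0.0, 0.0]
contact_force: [0.7, 0.1, -0.2]
width: 0.918
gripper_force: 0.0
```

```bash
python3 go.py .4745 -.2065 .062 -1.452
```

```text
t 17.75 pos [ 0.4749 -0.2059  0.0606] F [ 0.7  0.1 -0.2] turn/60deg [ 0.0006 -0.0002 -0.1629]
shift in present frame [-0.0061 -0.0036 -0.0145] after turn [-0.0054 -0.0045 -0.0145]
```

Request:
step_arm:
  increments: "-0.006 -0.004 -0.01 0 0 -0.163; 0 0 0 0 0 0; 0 0 0 0 0 0"

```text
time: 18.12
tool_pos: [0.4745, -0.2065, 0.0616]
eef_rot: [0.665, 0.747, 0.0, 0.0]
contact_force: [-0.3, 0.6, -0.4]
width: 0.916
gripper_force: 0.0
```

Request:
step_arm:
  increments: "0 0 0 0 0 0; 0 0 0 0 0 0; 0 0 0 0 0 0; 0 0 0 0 0 0; 0 0 0 0 0 0; 0 0 0 0 0 0"
  hand: 30

```text
time: 18.88
tool_pos: [0.4748, -0.2067, 0.0619]
eef_rot: [0.664, 0.747, 0.0, 0.001]
contact_force: [0.8, -0.7, 4.5]
width: 0.516
gripper_force: 61.2
```

```bash
python3 go.py .4745 -.2065 .25 -1.452; python3 - <<'E'
from h import *
# place: stand-frame (-.066,-.0335)
c,q=np.cos(.119),np.sin(.119);x,y=-.066,-.0335;print(.5064+c*x-q*y,.028+q*x+c*y)
E
```

```text
t 18.875 pos [ 0.4748 -0.2067  0.0619] F [ 0.8 -0.7  4.5] turn/60deg [ 0.0013  0.0005 -0.0014]
shift in present frame [ 1.7000e-03 -5.0000e-04 -1.8807e+00] after turn [ 0.0026 -0.0029 -1.8807]
0.4448438596472044 -0.013098559401357748
```

Request:
step_arm:
  increments: "0 0 -0.1 0 0 0; 0 0 -0.3 0 0 0; 0 0 -0.45 0 0 0; 0 0 -0.45 0 0 0; 0 0 -0.4 0 0 0; 0 0 -0.3 0 0 0; 0 0 0 0 0 0"

```text
time: 19.75
tool_pos: [0.4753, -0.2072, 0.2644]
eef_rot: [0.664, 0.747, 0.0, 0.003]
contact_force: [-0.2, -0.8, -1.1]
width: 0.513
gripper_force: 61.3
```

```bash
python3 go.py .4448 -.0131 .262 -1.452
```

```text
t 19.75 pos [ 0.4753 -0.2072  0.2644] F [-0.2 -0.8 -1.1] turn/60deg [ 0.0041  0.0033 -0.0013]
shift in present frame [ 1.9636 -0.0754  0.0169] after turn [ 1.9637 -0.0727  0.024 ]
```

Request:
step_arm:
  increments: "0.2 -0.01 0 0 0 0; 0.35 -0.01 0 0 0 0; 0.35 -0.013 0 0 0 0; 0.35 -0.013 0 0 0 0; 0.35 -0.013 0 0 0 0; 0.25 -0.01 0 0 0 0; 0.114 -0.005 0 0 0 0; 0 0 0 0 0 0; 0 0 0 0 0 0; 0 0 0 0 0 0"

```text
time: 21.0
tool_pos: [0.4441, -0.0131, 0.2615]
eef_rot: [0.665, 0.747, 0.0, 0.0]
contact_force: [-0.7, -0.2, -1.6]
width: 0.513
gripper_force: 61.3
```

```bash
python3 go.py .4448 -.0131 .180 -1.452
```

```text
t 21.0 pos [ 0.4441 -0.0131  0.2615] F [-0.7 -0.2 -1.6] turn/60deg [ 0.0004  0.     -0.0025]
shift in present frame [-0.0011  0.0064  0.815 ] after turn [-0.0012  0.0068  0.815 ]
```

Request:
step_arm:
  increments: "-0.001 0.006 0.2 0 0 0; 0 0 0.2 0 0 0; 0 0 0.2 0 0 0; 0 0 0.15 0 0 0; 0 0 0.06 0 0 0; 0 0 0 0 0 0; 0 0 0 0 0 0"

```text
time: 21.88
tool_pos: [0.4452, -0.0126, 0.1814]
eef_rot: [0.664, 0.747, 0.001, 0.001]
contact_force: [0.1, 0.4, -1.6]
width: 0.515
gripper_force: 61.3
```

```bash
python3 go.py .4448 -.0131 .172 -1.452
```

```text
t 21.875 pos [ 0.4452 -0.0126  0.1814] F [ 0.1  0.4 -1.6] turn/60deg [ 0.0018  0.0005 -0.0014]
shift in present frame [-0.0048 -0.0051  0.0937] after turn [-0.0049 -0.0049  0.0937]
```

Request:
step_arm:
  increments: "-0.003 0 0.03 0 0 0; 0 0 0.03 0 0 0; 0 0 0.025 0 0 0; 0 0 0 0 0 0; 0 0 0 0 0 0"

```text
time: 22.5
tool_pos: [0.4448, -0.0127, 0.1722]
eef_rot: [0.664, 0.747, 0.0, 0.0]
contact_force: [0.6, 0.1, -0.1]
width: 0.515
gripper_force: 61.3
```

```bash
python3 go.py .4448 -.0131 .172 -1.452
```

```text
t 22.5 pos [ 0.4448 -0.0127  0.1722] F [ 0.6  0.1 -0.1] turn/60deg [ 0.0007  0.     -0.0013]
shift in present frame [-0.0043 -0.0001  0.0015] after turn [-0.0043 -0.0001  0.0015]
```

Request:
step_arm:
  increments: "0 0 0.007 0 0 0; 0 0 0 0 0 0; 0 0 0 0 0 0"

```text
time: 22.88
tool_pos: [0.4447, -0.0127, 0.1714]
eef_rot: [0.664, 0.747, 0.0, 0.0]
contact_force: [-0.0, -0.5, -0.6]
width: 0.511
gripper_force: 61.3
```

Request:
step_arm:
  increments: "0 0 0.01 0 0 0; 0 0 0 0 0 0; 0 0 0 0 0 0"

```text
time: 23.25
tool_pos: [0.4449, -0.0127, 0.1707]
eef_rot: [0.664, 0.747, 0.0, 0.0]
contact_force: [-0.6, 0.4, 2.8]
width: 0.515
gripper_force: 61.6
```

The jar has contact with the tray. I'll release slowly with partial opening and rise.

Request:
step_arm:
  increments: "0 0 -0.004 0 0 0; 0 0 0 0 0 0; 0 0 0 0 0 0; 0 0 0 0 0 0; 0 0 0 0 0 0"
  hand: 66

```text
time: 23.88
tool_pos: [0.4447, -0.0127, 0.1708]
eef_rot: [0.664, 0.747, 0.0, 0.0]
contact_force: [-0.2, -0.2, -0.2]
width: 0.658
gripper_force: 0.0
```

Request:
step_arm:
  increments: "0 0 -0.05 0 0 0; 0 0 -0.15 0 0 0; 0 0 -0.3 0 0 0; 0 0 -0.4 0 0 0; 0 0 -0.4 0 0 0; 0.3 0.3 0 0 0 0; 0.4 -0.3 0 0 0 0; 0.4 -0.3 0 0 0 0; 0.4 -0.3 0 0 0 0; 0.4 -0.3 0 0 0 0; 0.4 -0.3 0 0 0 0; 0 0 0 0 0 0; 0 0 0 0 0 0; 0 0 0 0 0 0"

```text
time: 25.62
tool_pos: [0.2994, 0.201, 0.3011]
eef_rot: [0.665, 0.747, 0.0, 0.0]
contact_force: [-0.9, -0.4, -0.2]
width: 0.661
gripper_force: 0.0
```

```bash
python3 - <<'E'
from h import *
ft=grab('top');fs=grab('side')
print(rec('jar_mid','side',fs),rec('jar_mid','top',ft),sensors.state()['tool_pos'],sensors.state()['contact_force'])
o=np.zeros((600,800,3),np.uint8)
o[:,:400]=cv2.resize(ft['frame'][180:300,240:320],(400,600),interpolation=cv2.INTER_CUBIC)
o[:,400:]=cv2.resize(fs['frame'][140:320,180:300],(400,600),interpolation=cv2.INTER_CUBIC)
cv2.imwrite('pics/c4.png',o)
E
```

```text
[(0.84, [0.4428, -0.0355, 0.1691], [224.0, 193.0]), (0.61, [0.4365, -0.1272, 0.0659], [222.0, 258.0])] [(0.91, [0.4435, -0.0091, 0.2154], [295.0, 253.0]), (0.58, [0.4384, -0.0997, 0.105], [336.0, 259.0]), (0.39, [0.455, 0.0297, 0.1097], [276.0, 250.0])] [0.29902874 0.20106273 0.30065676] [0.32199922 0.78272743 0.54461664]
```

View pics/c4.png

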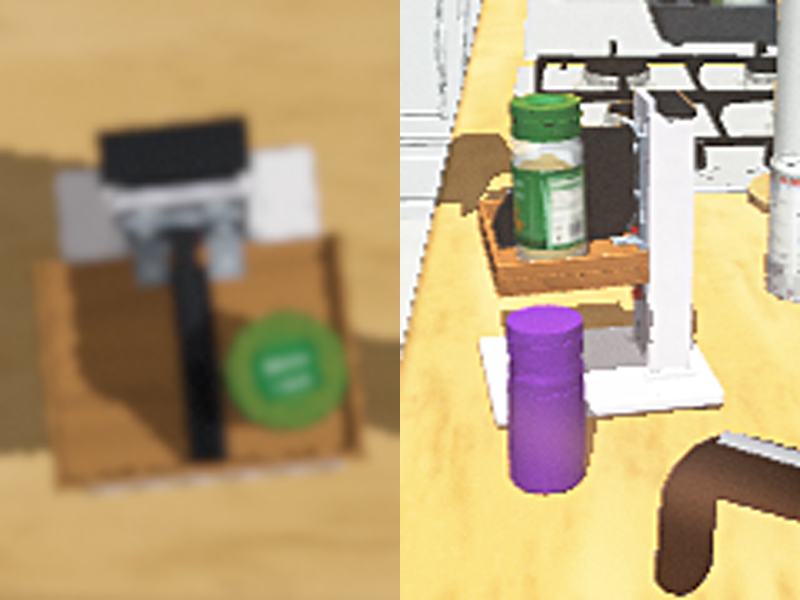

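The picture shows the jar upright on the right of the rib, at (285,370) in the top crop and (545,175) in the side crop. The shelf is level and flush, and a hint of red catch shows at (200,250). The arm is clear, so I'll hand in.

```bash
python3 -c "
from h import *
print(order.job_done())"
```

```text
the job is handed in; nothing more can be done
None
```

The shelf hangs home on the upper slots, the green-capped jar stands upright on its tray to the right of the rib, and I handed the job in at about 26 s; I judged the catch sprung out from the force drop near home and a trace of red in the last picture, and the hand-in returned no verdict.

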